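Jack up the print screen and hold it

ROBOT

A 7-joint arm with a two-finger parallel gripper is mounted at the origin on the work surface. World frame = base frame: x ahead of the robot, y to its left, z up, the work surface at z = 0. Lengths are in mm, angles in degrees, forces in N, time in s.
With the tool pointing down it reaches from about 400 to 875 mm from the base axis. Payload 4.4 kg.
Tool frame: the origin (TCP) lies at the very end of the fingers, on their centre line; the grasp point (between the pads) lies 19 mm behind it; z points along the fingers, y is the direction in which the jaws open and shut (so a half turn about z gives the same grasp; the last joint's range is limited). The gripper opens to 85 mm and grips with 20 to 120 N. Pads are 22 mm wide; open, the fingers measure 114 mm over their backs; the gripper's body (76 mm by 85 mm) begins 54 mm behind the grasp point. The pads swing forward as they close: fully open they stand 13 mm farther back than shut.
Start: joints at [65.042, 36.005, 2.206, 86.941, -1.547, 57.084, -1.146], TCP at [234.957, -606.064, 231.313] pointing down, gripper open.
Joint ranges: [-175.42, 175.42], [-21.48, 121.26], [-71.46, 75.88], [10.55, 141.38], [-63.04, 243.04], [13.31, 113.54], [-168.57, 168.57]. Speed limits (degrees/s): [147.25, 147.25, 180, 180, 180, 180, 180].

INTERFACE

Orientations are given as a 3x3 rotation matrix whose columns are the frame's x, y, z axes.
In Python, from plant import telemetry, eyes, ticket gives the robot as it stands.
- The arm moves only by the tool carry_out, never from a script. Its arguments are lists of equal length, an entry for each row: "jaw": the finger opening in cm, from 0 to 8.54; "translation": the shift along the tool's x, y, z in cm, a list of three; "rotation": the turn, a rotation vector about the tool's x, y, z in degrees, a list of three. In form: {"jaw": [jaw, ...], "translation": [[tx, ty, tz], ...], "rotation": [[rx, ry, rz], ...]}. A call has exactly 5 rows; each row is the pose to reach, as a shift and turn from the pose commanded when the call began, along the tool's axes at that moment; what a row does not reach only later rows make up. A row lasts 1/10 s, in which the tool goes at most 50 mm and 8.59 degrees, less where a joint would pass 70% of its speed; a pose out of reach is approached as far as the arm can. A call with a gripper value outside its range is refused whole. The fingers move at their own pace and stop on an object; "newtons" is the grip in N (left out, the last holds). Time passes only in rows, so rows that repeat a pose let the fingers close, or fill a call up. It gives the time, the measured TCP pose, the force and the opening at its end, in the units of the state.
- telemetry.observe(): the state, without advancing time (a new reading comes with each control period).
- eyes.read_camera(name): name is "scene" or "top"; returns a dict with "color" (420x560x3 uint8, red, green, blue), "intrinsics" (3x3 intrinsics, pixels), "cam_to_world" (4x4, takes a point from camera to world coordinates). Camera axes: x right, y up, looking along -z (the intrinsics and any distortion apply to the point x, -y, -z); pixel columns grow to the right and rows downward; lengths in mm; the calibration is good to about 2 mm. A picture is of the moment at which its call begins. There is no depth.
- ticket.job_done(): hands the job in, once; it reports no verdict.
The state is a dict: "time_s": time; "q": joint angles; "qvel": joint speeds; "tau": joint torques, N m; "tool_pos": TCP position; "tool_rot": TCP orientation; "force": force on the tool from outside, world axes, zero at the start; "wrist_torque": the same for the moment, N m; "width": finger opening in mm.
Only numpy, scipy, OpenCV 4.12 (cv2) and the standard library are available. Lean on these libraries where they do the work, as an engineer would, in place of code of your own. Each camera call takes 0.05 s, during which the arm holds its last target.

TASK

Press the two raised clamp straps at the screen's hinge down until they snap shut, then set the small lever jack on the table with its saddle centred under the screen's lift point (the lug with the round boss, not the plain tab). Give the jack handle one full pump down and let it come all the way back up, then pump it fully down again and finish while still holding the handle down, so that the jack alone keeps the free end of the screen raised. Leave the other things on the table where they are.

Things in the scene. Friction and masses are not known exactly. Their poses are not given: they have to be found in the camera images.
- press: grey slab 310 (x) x 360 (y) x 34 mm, fixed to the table; on it an aluminium-framed print screen 270 x 360 mm, hinged at its +y end; the -y end rises. Origin: centre of the slab's underside. Rail tops 68 mm above the table, catch posts at the straps' ends (y 120 to 131 mm) 89 mm. The free end bears a plain tab at x = -90 mm and the lift lug at x = +30 mm.
- lift_point (a point): underside centre of the lift lug, a steel plate 50 mm wide, 6 mm thick, 75 mm out of the free end rail, marked on top by a round boss 34 mm across with a dark bolt head (top 14 mm above this point). At rest at (30, -225, 68) mm of the press, 30 mm inside the lug's outer edge, open table beneath (slab ends at y = -180 mm). Moves with the screen, 425 mm from the hinge axis.
- screen (a joint): angle of the screen about its hinge at the base's +y end: 0 lying on the base, grows as the free end rises (0.01 rad = 4 mm at the lift point). It weighs about 1 kg and falls back by itself; the jack's full stroke gives about 0.06 rad.
- strap_near (a joint): angle of the steel clamp strap at x = -70 mm of the press: 0 shut (flat on the rail), grows as it stands up; starts at 0.45 to 0.8. 40 mm wide, 5 mm thick, reaching 78 mm to -y from its hinge at y = 215, z = 77 mm of the press. Lightly sprung open; it snaps past a spring catch at about 0.1 rad, then stays within 0.03 of 0. Pressing it home takes about 4 to 12 N.
- strap_far (a joint): the same for the like strap at x = +70 mm of the press
- strap_near_press (a point): spot on the strap's upper face where to press, 45 mm from its hinge, moving with the strap; shut it lies at (-70, 170, 79.5) mm in the press frame
- strap_far_press (a point): the same spot on the other strap; shut at (70, 170, 79.5) mm in the press frame
- jack: loose grey lever jack, about 0.85 kg. Origin: underside, on the saddle's axis; x from handle to saddle, z up. Base plate 70 mm wide, 12 mm thick, x = -210 to +28 mm. A block to grip it by at x = -95 to -55 mm: 44 mm wide (y), 62 mm high. Behind it the handle rises to the rear at 37 degrees, to 125 mm high. Pushing it down over the base plate does not tip the jack.
- saddle_top (a point): centre of the top of the jack's round saddle, 40 mm across; 56 mm above the table when the handle is up (12 mm below the lift point), rising 36 mm in a full stroke
- jack_handle (a joint): angle of the jack's handle: 0 up, grows as it is pushed down to its stop at 0.6 rad. Geared to the saddle (60 mm per rad). A spring raises it again when let go. Full stroke under load needs about 6 to 10 N on its pad.
- handle_pad (a point): centre of the upper face of the handle's black end pad (40 mm wide, 32 mm long). The handle turns about a pivot at (-100, 0, 52) mm of the jack; the pad's face centre starts at about (-180, 0, 119) mm and ends at about (-204, 0, 62) mm of the jack.
- ink_jar: bystander: closed ink jar, 76 mm across, 85 mm high; origin under its centre
- ink_cup: bystander: open ink cup, 84 mm across, 75 mm high; origin under its centre
- tape_roll: bystander: roll of tape lying flat, 104 mm across, 24 mm high; origin under its centre
- cup_lid: bystander: flat round lid, 84 mm across, 8 mm thick; origin under its centre
- weight: bystander: steel paperweight, a cylinder 50 mm across, 45 mm high; origin under its centre
- pencil: bystander: pencil 170 x 8 x 8 mm; origin under its centre

How it is judged (in metres and radians):
On the way, in this order (a step that is already met when the one before it is completed fails the run):
1. both clamp straps are snapped shut (value of joint each of strap_near, strap_far below 0.05 rad), for 0.3 s.
2. the jack stands upright on the table, handle up, with its saddle centred under the lift point (all of step 1 and horizontal distance between saddle_top and lift_point below 0.015 m and height (world z) of jack below 0.004 m and angle between jack's own z axis and vertical below 0.06 rad and value of joint jack_handle below 0.1 rad), for 0.3 s.
3. first full pump: handle fully down, the jack raising the screen (horizontal distance between saddle_top and lift_point below 0.015 m and height (world z) of jack below 0.004 m and angle between jack's own z axis and vertical below 0.06 rad and value of joint jack_handle above 0.5 rad and value of joint screen above 0.045 rad and contact force between jack and press above 1 N), for 0.1 s.
4. handle let all the way back up, screen down again (horizontal distance between saddle_top and lift_point below 0.015 m and height (world z) of jack below 0.004 m and angle between jack's own z axis and vertical below 0.06 rad and value of joint jack_handle below 0.08 rad and value of joint screen below 0.012 rad), for 0.1 s.
At the end, for the whole second after the job is handed in: Straps shut (0.05 rad); jack flat on the table, saddle within 15 mm (level) of the lift point; robot pressing the handle (over 1 N) past 0.5 rad; screen raised over 0.045 rad, carried by the jack (over 1 N), not touched by the robot; jack still (all of step 1 and all of step 3 and contact force between any of the fingers, the arm and jack above 1 N and contact force between each of the fingers, the arm and press below 0.5 N and linear speed of jack below 0.02 m/s); the arm keeps its last pose, push and grip.
It fails at once if a bystander is shoved more than 30 mm (distance of any of ink_jar, ink_cup, tape_roll, cup_lid, pencil, weight from where it was at the start of the episode above 0.03 m).
It also fails if it takes over 64 s, if anything falls off the work surface, if the arm or the gripper's body presses on something with over 40 N, if the wrist force passes 120 N, or if a joint passes its speed limit or range.

## Working session

There is one attempt and no reset: what is moved stays moved. The work goes in short steps, Python scripts to look and compute and a tool call to move; the robot and the scene stay as the last step left them, time stands still between calls to the robot, and variables do not carry over. Pictures are saved under pics/ and viewed, and the job is handed in when it is done.

Besides the shell and the picture viewer there is one more tool, called after "Call:" as name(argument=value, ...) on one line, values as JSON. carry_out: Moves the arm, as the interface text tells. Its arguments: {"type":"object","properties":{"jaw":{"type":"array"},"translation":{"type":"array"},"rotation":{"type":"array"},"newtons":{"type":"number"}},"required":["jaw","translation","rotation"]}

```bash
ls; mkdir -p pics; python3 - <<'E'
from plant import telemetry, eyes
import cv2,numpy as np
s=telemetry.observe()
for k,v in s.items(): print(k,np.round(v,3).tolist())
for n in("scene","top"):
    r=eyes.read_camera(n); cv2.imwrite(f"pics/{n}0.png",r["color"][:,:,::-1]); print(n,r["intrinsics"],np.round(r["cam_to_world"],3).tolist(), [k for k in r])
E
```

```text
pics
time_s 0.0
q [65.041, 36.058, 2.2, 86.998, -1.546, 57.086, -1.145]
qvel [-0.018, -0.059, 0.048, -0.02, -0.055, 0.011, -0.01]
tau [0.0, -56.339, 1.226, -19.344, 0.011, 0.01, 0.0]
tool_pos [234.747, -605.43, 230.386]
tool_rot [[0.932, 0.362, -0.001], [0.362, -0.932, 0.002], [-0.0, -0.002, -1.0]]
force [0.172, 0.151, 0.641]
wrist_torque [0.015, -0.001, 0.026]
width 85.496
scene [[545.32785843   0.         275.41472377]
 [  0.         545.32785843 216.2931056 ]
 [  0.           0.           1.        ]] [[0.056, -0.715, 0.696, 1553.095], [0.998, 0.03, -0.05, -96.738], [0.015, 0.698, 0.716, 1111.656], [0.0, 0.0, 0.0, 1.0]] ['color', 'intrinsics', 'cam_to_world']
top [[487.45979454   0.         281.20536062]
 [  0.         487.45979454 198.55679795]
 [  0.           0.           1.        ]] [[-0.021, 0.996, -0.082, 436.453], [-1.0, -0.019, 0.021, -0.857], [0.019, 0.082, 0.996, 1388.843], [0.0, 0.0, 0.0, 1.0]] ['color', 'intrinsics', 'cam_to_world']
```

View pics/scene0.png

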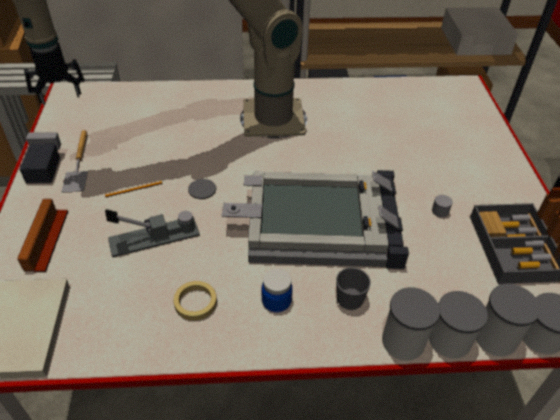

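View pics/top0.png

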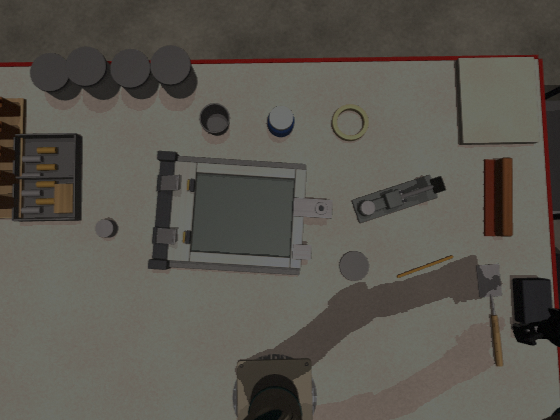

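```bash
cat > h.py <<'E'
import numpy as np,cv2
from plant import telemetry, eyes
def cam(n): return eyes.read_camera(n)
def ray(r,uv,z):
    K=r["intrinsics"];M=np.array(r["cam_to_world"])
    d=np.linalg.inv(K)@np.array([uv[0],uv[1],1.]); d=M[:3,:3]@(d*[1,-1,-1]); o=M[:3,3]
    return o+d*(z-o[2])/d[2]
def proj(r,p):
    M=np.array(r["cam_to_world"]); c=M[:3,:3].T@(np.array(p)-M[:3,3]); c=c*[1,-1,-1]; q=r["intrinsics"]@c
    return q[:2]/q[2]
def tri(rs,uvs):
    A=[];b=[]
    for r,uv in zip(rs,uvs):
        M=np.array(r["cam_to_world"]); d=M[:3,:3]@(np.linalg.inv(r["intrinsics"])@np.array([uv[0],uv[1],1.])*[1,-1,-1]); d/=np.linalg.norm(d)
        P=np.eye(3)-np.outer(d,d); A.append(P); b.append(P@M[:3,3])
    A=np.vstack(A);b=np.hstack(b); x,res,_,_=np.linalg.lstsq(A,b,rcond=None); return x,np.sqrt(res)
def crop(r,x0,y0,w,h,s,fn):
    im=r["color"][y0:y0+h,x0:x0+w,::-1]; im=cv2.resize(im,None,fx=s,fy=s,interpolation=cv2.INTER_CUBIC)
    im=cv2.convertScaleAbs(im,alpha=1.5)
    for k in range(0,w,20): cv2.putText(im,str(x0+k),(k*s,10),0,.35,(0,0,255),1); im[:6,k*s]=(0,0,255)
    for k in range(0,h,20): cv2.putText(im,str(y0+k),(0,k*s+4),0,.35,(0,0,255),1)
    cv2.imwrite(fn,im)
E
python3 - <<'E'
from h import *
t=cam("top"); s=cam("scene")
import pickle; pickle.dump((t,s),open("f0.pkl","wb"))
crop(t,145,140,160,140,5,"pics/a1.png"); crop(t,285,160,170,100,4,"pics/a2.png"); crop(s,95,160,180,110,4,"pics/a3.png"); crop(s,215,160,200,110,4,"pics/a4.png")
E
```

```text
(no output)
```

View pics/a1.png

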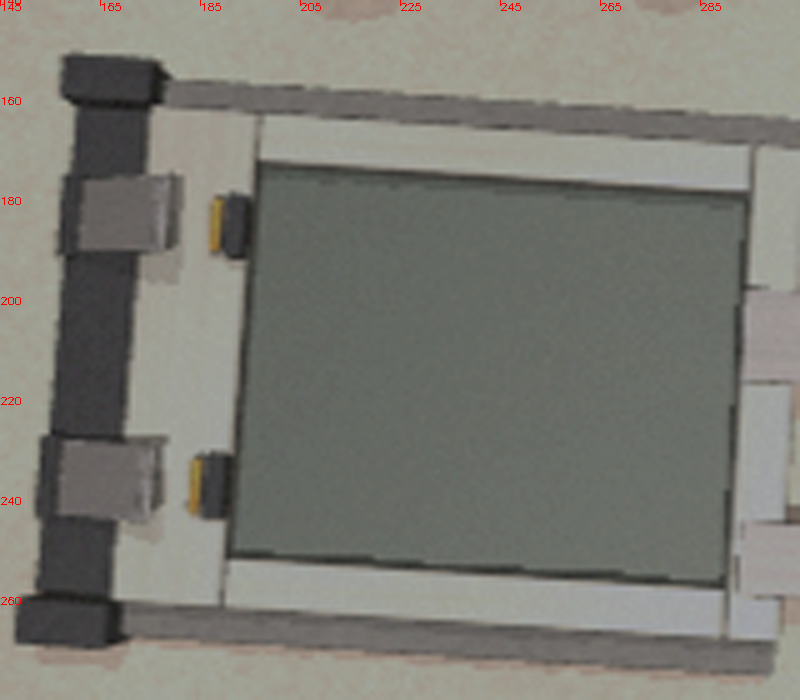

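View pics/a2.png

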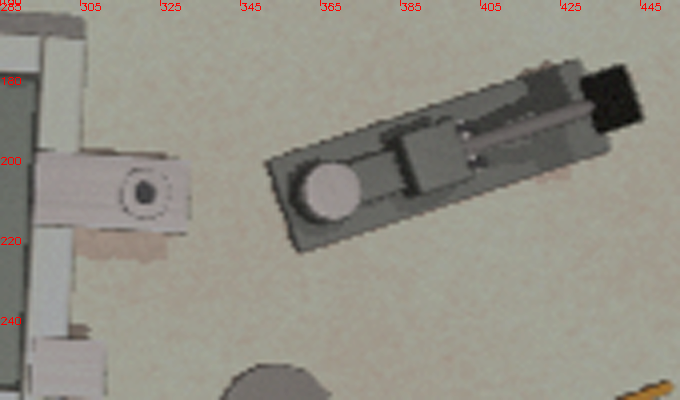

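View pics/a3.png

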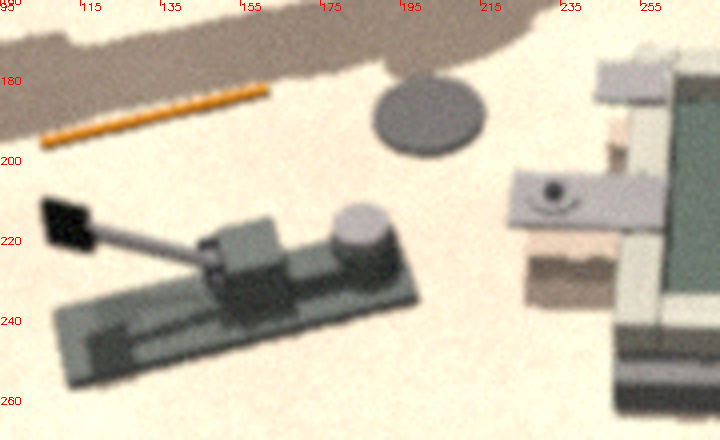

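View pics/a4.png

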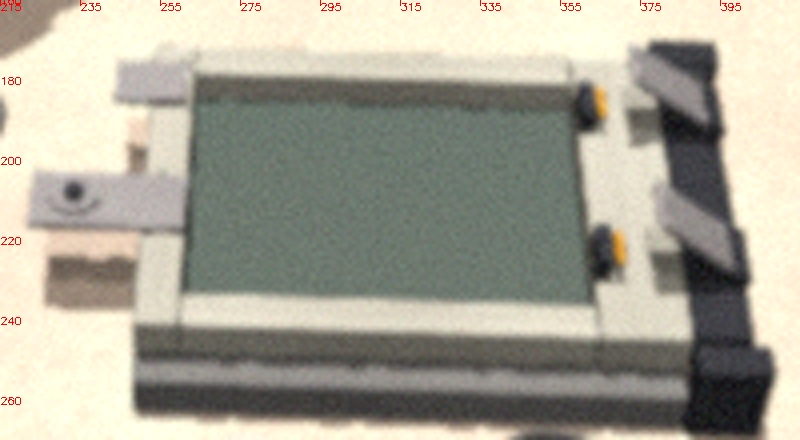

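```bash
python3 - <<'E'
from h import *; import pickle
t,s=pickle.load(open("f0.pkl","rb"))
np.set_printoptions(precision=1,suppress=True)
a1=lambda x,y:(145+x/5,140+y/5)
a2=lambda x,y:(285+x/4,160+y/4)
a3=lambda x,y:(95+x/4,160+y/4)
a4=lambda x,y:(215+x/4,160+y/4)
def P(n,uv,z): print(n,ray(t,uv,z))
P("bolt",a2(145,193),82); print(tri([t,s],[a2(145,193),a3(553,191)]), ray(s,a3(553,191),82))
P("screen corner -135,-180",a1(775,638),68);P("screen corner 135,-180",a2(85,38),68)
P("post far",a1(237,225),89);P("post near",a1(217,486),89)
print(tri([t,s],[a1(237,225),a4(600,246)]),tri([t,s],[a1(217,486),a4(585,103)]))
P("saddle",a2(328,191),56);print(tri([t,s],[a2(328,191),a3(361,224)]),ray(s,a3(361,224),56))
for c in [(267,161),(302,250),(608,152),(578,60)]: P("base",a2(*c),12)
print(ray(s,a3(420,302),12),ray(s,a3(70,387),12),ray(s,a3(53,312),12))
P("pad",a2(612,98),119);print(tri([t,s],[a2(612,98),a3(68,224)]))
P("block",a2(437,157),62)
# strap tips: top face corners
P("far strap tip",a1(177,212),100);print("far tip hi-x",tri([t,s],[a1(177,175),a4(665,183)]))
print("far tip low",tri([t,s],[a1(160,250),a4(660,183)]))
P("tape",(350,122),24);P("lid",(354,266),8);P("pencilend",(398,276),4);P("pencilend",(452,257),4)
P("jar",(281,118),85);P("cup",(215,118),75);P("weight",(104,227),45)
E
```

```text
bolt [ 515.6 -135.5   82. ]
(array([ 515.5, -135.5,   82.8]), array([0.1])) [ 514.7 -135.6   82. ]
screen corner -135,-180 [357.7 -75.3  68. ]
screen corner 135,-180 [623.4 -98.8  68. ]
post far [584.2 208.4  89. ]
post near [445.3 219.8  89. ]
(array([584.4, 208.3,  86.5]), array([0.8])) (array([445.4, 220.9,  85. ]), array([0.6]))
saddle [ 516.  -264.2   56. ]
(array([ 515.9, -264.8,   57.1]), array([1.1])) [ 514.7 -265.8   56. ]
base [ 540.8 -230.2   12. ]
base [ 477.2 -252.9   12. ]
base [ 542.5 -474.2   12. ]
base [ 609.  -455.8   12. ]
[ 547.3 -228.6   12. ] [ 612.7 -453.3   12. ] [ 545.8 -474.6   12. ]
pad [ 569.9 -441.8  119. ]
(array([ 569.8, -440.6,  120.2]), array([1.1]))
block [ 537.5 -338.9   62. ]
far strap tip [590.5 238.3 100. ]
far tip hi-x (array([602.7, 231.1, 160.9]), array([5.9]))
far tip low (array([567.8, 243.3, 126.3]), array([1.4]))
tape [ 764.  -230.5   24. ]
lid [ 355.2 -231.1    8. ]
pencilend [ 324.2 -355.5    4. ]
pencilend [ 374.1 -511.9    4. ]
jar [763.5 -32.3  85. ]
cup [768.9 148.   75. ]
weight [478.2 457.1  45. ]
```

```bash
cat >> h.py <<'E'
from scipy.spatial.transform import Rotation as Rn
def Rdown(yaw):
    c,s=np.cos(np.radians(yaw)),np.sin(np.radians(yaw))
    return np.array([[c,s,0],[s,-c,0],[0,0,-1.]])
def go(p,yaw):
    """shift/turn in tool axes from measured pose; p world mm"""
    s=telemetry.observe(); R=np.array(s["tool_rot"]); d=np.array(p)-s["tool_pos"]
    print("t",round(s["time_s"],2),"pos",np.round(s["tool_pos"],1),"F",np.round(s["force"],1),"w",round(s["width"],1),"q",np.round(s["q"],0))
    print("shift cm",np.round(R.T@d/10,2),"rot",np.round(np.degrees((Rn.from_matrix(R.T@Rdown(yaw))).as_rotvec()),1))
E
python3 -c "
from h import *
go((589,255,230),107)"
```

```text
t 0.2 pos [ 234.8 -605.7  230.7] F [-0.3  0.1  1.8] w 85.1 q [65. 36.  2. 87. -2. 57. -1.]
shift cm [ 64.13 -67.45   0.15] rot [ -0.1  -0.1 -85.8]
```

Call:
carry_out(jaw=[0,0,0,0,0], translation=[[3.2,-3.4,0],[6.4,-6.8,0],[9.6,-10.2,0],[12.8,-13.6,0],[16,-17,0]], rotation=[[0,0,-8.5],[0,0,-17],[0,0,-25.5],[0,0,-34],[0,0,-42.5]], newtons=60)

```text
time_s: 0.7
tool_pos: [323.1, -387.9, 231.4]
tool_rot: [[0.438, 0.899, 0.0], [0.899, -0.438, -0.0], [-0.0, 0.0, -1.0]]
force: [2.4, -0.2, 0.4]
width: 12.3
```

```bash
python3 -c "
from h import *
go((589,255,230),107)"
```

```text
t 0.7 pos [ 323.1 -387.9  231.4] F [ 2.4 -0.2  0.4] w 12.3 q [ 54.  24. -10. 110.   6.  47.  15.]
shift cm [69.44 -4.24  0.13] rot [  0.   0. -43.]
```

Call:
carry_out(jaw=[0,0,0,0,0], translation=[[4.7,-0.3,0],[9.4,-0.6,0],[14.1,-0.9,0],[18.8,-1.2,0],[23.5,-1.4,0]], rotation=[[0,0,-8.5],[0,0,-17],[0,0,-25.5],[0,0,-34],[0,0,-43]])

```text
time_s: 1.2
tool_pos: [414.6, -171.2, 231.5]
tool_rot: [[-0.286, 0.958, 0.0], [0.958, 0.286, -0.0], [-0.001, 0.0, -1.0]]
force: [0.6, 0.2, -0.1]
width: -0.1
```

```bash
python3 -c "
from h import *
go((589,255,200),107)"
```

```text
t 1.2 pos [ 414.6 -171.2  231.5] F [ 0.6  0.2 -0.1] w -0.1 q [ 37.  21. -24. 117.  12.  44.  22.]
shift cm [35.86 28.89  3.14] rot [ 0.   0.  -0.4]
```

Call:
carry_out(jaw=[0,0,0,0,0], translation=[[3.5,2.9,0],[7,5.8,0],[10.5,8.7,0],[14,11.6,0],[17.5,14.5,0]], rotation=[[0,0,0],[0,0,0],[0,0,0],[0,0,0],[0,0,0]])

```text
time_s: 1.7
tool_pos: [504.9, 37.4, 231.3]
tool_rot: [[-0.28, 0.96, 0.0], [0.96, 0.28, -0.0], [-0.0, 0.0, -1.0]]
force: [1.3, -1.0, -0.2]
width: -0.0
```

Call:
carry_out(jaw=[0,0,0,0,0], translation=[[3.5,2.9,0.6],[7,5.8,1.2],[10.5,8.7,1.8],[14,11.6,2.4],[17.5,14.2,3]], rotation=[[0,0,0],[0,0,0],[0,0,0],[0,0,0],[0,0,0]])

```text
time_s: 2.2
tool_pos: [592.4, 245.2, 200.8]
tool_rot: [[-0.28, 0.96, 0.0], [0.96, 0.28, -0.0], [-0.0, -0.0, -1.0]]
force: [1.1, 0.4, 0.4]
width: -0.2
```

```bash
python3 -c "
from h import *
go((589,255,130),107)"
```

```text
t 2.2 pos [592.4 245.2 200.8] F [1.1 0.4 0.4] w -0.2 q [-12.  39. -23.  90.  17.  55. -24.]
shift cm [ 1.04 -0.05  7.08] rot [-0.   0.  -0.7]
```

Call:
carry_out(jaw=[0,0,0,0,0], translation=[[0,-0.3,2],[0,-0.3,4],[0,-0.3,6],[0,-0.3,6],[0,-0.3,6]], rotation=[[0,0,0],[0,0,0],[0,0,0],[0,0,0],[0,0,0]])

```text
time_s: 2.7
tool_pos: [588.8, 242.7, 141.4]
tool_rot: [[-0.28, 0.96, -0.0], [0.96, 0.28, -0.0], [0.0, -0.0, -1.0]]
force: [0.2, -0.9, 0.5]
width: -0.4
```

```bash
python3 -c "
from h import *
go((589,255,76),107)
t=cam('top'); s=cam('scene'); crop(t,145,140,100,110,6,'pics/b1.png'); crop(s,335,130,90,110,6,'pics/b2.png')
im=np.hstack([cv2.imread('pics/b1.png'),cv2.imread('pics/b2.png')]); cv2.imwrite('pics/b.png',cv2.resize(im,(800,463)))
print(proj(t,(589,255,79.5)),proj(s,(589,255,79.5)))"
```

```text
t 2.7 pos [588.8 242.7 141.4] F [ 0.2 -0.9  0.5] w -0.4 q [-12.  42. -21.  94.  19.  48. -25.]
shift cm [1.18 0.36 6.54] rot [-0.  -0.  -0.7]
[175.59346189 183.93944995] [382.83922212 224.05293404]
```

View pics/b.png

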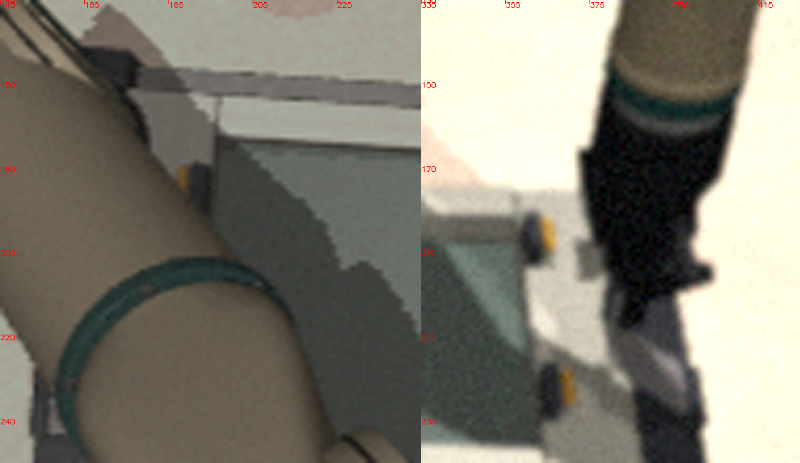

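Call:
carry_out(jaw=[0,0,0,0,0], translation=[[1.2,0.3,0.8],[1.2,0.3,1.6],[1.2,0.3,2.5],[1.2,0.3,3.3],[1.2,0.3,4.1]], rotation=[[0,0,0],[0,0,0],[0,0,0],[0,0,0],[0,0,0]])

```text
time_s: 3.3
tool_pos: [588.3, 254.6, 99.4]
tool_rot: [[-0.28, 0.96, -0.0], [0.96, 0.28, -0.001], [-0.0, -0.001, -1.0]]
force: [-0.8, -1.1, 2.2]
width: 0.2
```

Call:
carry_out(jaw=[0,0,0,0,0], translation=[[0,0,0.5],[0,0,1],[0,0,1.5],[0,0,1.9],[0,0,2.1]], rotation=[[0,0,0],[0,0,0],[0,0,0],[0,0,0],[0,0,0]])

```text
time_s: 3.8
tool_pos: [588.5, 254.5, 79.3]
tool_rot: [[-0.28, 0.96, 0.0], [0.96, 0.28, -0.001], [-0.001, -0.0, -1.0]]
force: [-1.9, -3.3, 14.7]
width: 0.1
```

```bash
python3 -c "
from h import *
go((589,255,76),107)"
```

```text
t 3.8 pos [588.5 254.5  79.3] F [-1.9 -3.3 14.7] w 0.1 q [-14.  47. -19.  95.  21.  42. -28.]
shift cm [0.04 0.06 0.33] rot [-0.   0.  -0.7]
```

Call:
carry_out(jaw=[0,0,0,0,0], translation=[[0,0,0.2],[0,0,0.3],[0,0,0.3],[0,0,0],[0,0,-2]], rotation=[[0,0,0],[0,0,0],[0,0,0],[0,0,0],[0,0,0]])

```text
time_s: 4.3
tool_pos: [586.9, 254.4, 97.8]
tool_rot: [[-0.28, 0.96, -0.003], [0.96, 0.28, -0.001], [-0.0, -0.004, -1.0]]
force: [0.6, 1.1, -0.2]
width: -0.3
```

Call:
carry_out(jaw=[0,0,0,0,0], translation=[[0,0,-4.5],[0,-3,-6],[0,-6,-6],[0,-9.5,-6],[0,-13.5,-6]], rotation=[[0,0,0],[0,0,0],[0,0,0],[0,0,0],[0,0,0]])

```text
time_s: 4.8
tool_pos: [458.1, 217.4, 159.4]
tool_rot: [[-0.28, 0.96, 0.001], [0.96, 0.28, 0.002], [0.001, 0.002, -1.0]]
force: [-0.0, -0.3, -0.1]
width: -0.2
```

```bash
python3 -c "
from h import *
go((450,267,76),107)
s=cam('scene'); crop(s,335,150,90,110,5,'pics/c2.png')"
```

```text
t 4.8 pos [458.1 217.4 159.4] F [-0.  -0.3 -0.1] w -0.2 q [-13.  32. -22. 113.  19.  38. -31.]
shift cm [4.98 0.59 8.35] rot [ 0.1 -0.1 -0.7]
```

View pics/c2.png

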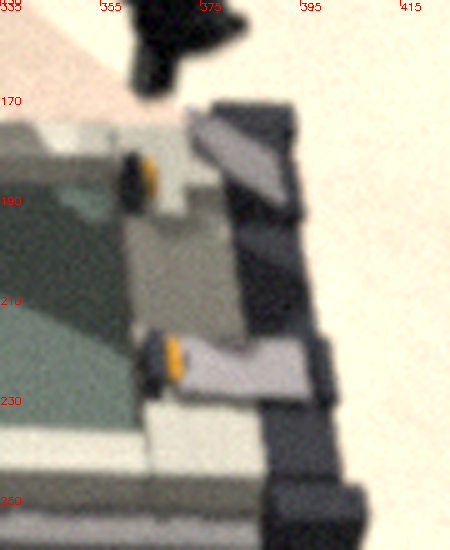

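The far strap lies flat against its catch at about (378,222), while the near one, at (383,180), still stands up. I'll press the near strap next.

Call:
carry_out(jaw=[0,0,0,0,0], translation=[[3,0.5,0],[5,0.7,1.5],[5,0.7,3.5],[5,0.7,5],[5,0.7,5.5]], rotation=[[0,0,0],[0,0,0],[0,0,0],[0,0,0],[0,0,0]])

```text
time_s: 5.35
tool_pos: [450.8, 267.2, 103.0]
tool_rot: [[-0.281, 0.96, -0.002], [0.96, 0.281, -0.001], [-0.0, -0.002, -1.0]]
force: [-1.0, -0.9, 2.4]
width: -0.3
```

```bash
python3 -c "
from h import *
go((450,267,76),107)"
```

```text
t 5.35 pos [450.8 267.2 103. ] F [-1.  -0.9  2.4] w -0.3 q [-21.  38. -19. 113.  22.  33. -38.]
shift cm [-0.   -0.08  2.7 ] rot [-0.1  0.  -0.7]
```

Call:
carry_out(jaw=[0,0,0,0,0], translation=[[0,0,0.5],[0,0,1],[0,0,1.5],[0,0,2],[0,0,2.3]], rotation=[[0,0,0],[0,0,0],[0,0,0],[0,0,0],[0,0,0]])

```text
time_s: 5.85
tool_pos: [451.8, 266.5, 81.4]
tool_rot: [[-0.28, 0.96, 0.001], [0.96, 0.28, -0.001], [-0.001, 0.0, -1.0]]
force: [0.2, -2.1, 2.2]
width: -0.1
```

Call:
carry_out(jaw=[0,0,0,0,0], translation=[[0,0,0.2],[0,0,0.4],[0,0,0.4],[0,0,0],[0,0,-2]], rotation=[[0,0,0],[0,0,0],[0,0,0],[0,0,0],[0,0,0]])

```text
time_s: 6.35
tool_pos: [450.4, 266.7, 100.3]
tool_rot: [[-0.281, 0.96, -0.003], [0.96, 0.281, -0.001], [-0.001, -0.003, -1.0]]
force: [0.2, 0.1, 0.2]
width: -0.2
```

Call:
carry_out(jaw=[0,0,0,0,0], translation=[[0,0,-5],[-4,0,-9],[-8,0,-12],[-12,0,-12],[-17,1,-12]], rotation=[[0,0,0],[0,0,0],[0,0,0],[0,0,0],[0,0,0]])

```text
time_s: 6.85
tool_pos: [508.5, 107.2, 223.0]
tool_rot: [[-0.283, 0.959, 0.003], [0.959, 0.283, 0.001], [0.0, 0.003, -1.0]]
force: [1.4, 0.9, 0.2]
width: 0.0
```

```bash
python3 -c "
from h import *
go((537.3,-336.6,200),106.9)
s=cam('scene'); crop(s,215,130,200,130,4,'pics/d2.png')"
```

```text
t 6.85 pos [508.5 107.2 223. ] F [1.4 0.9 0.2] w 0.0 q [  2.  28. -25. 108.  15.  48. -14.]
shift cm [-43.39  -9.78   2.26] rot [ 0.2 -0.  -0.5]
```

View pics/d2.png

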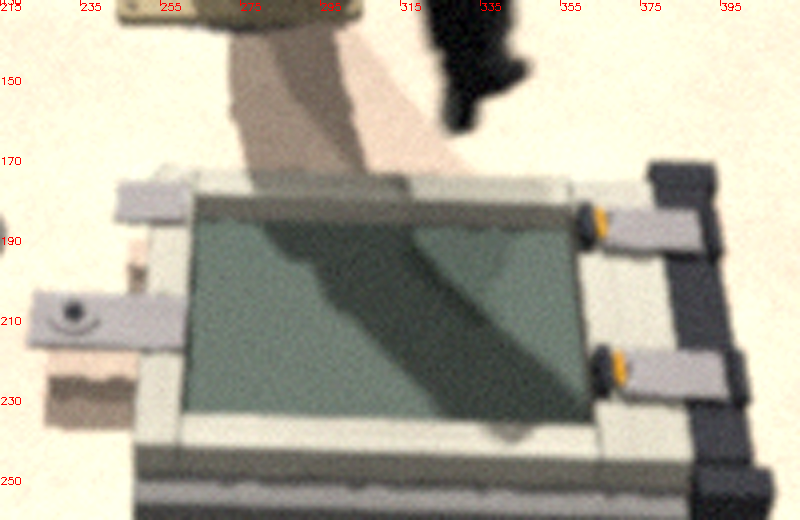

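Both straps now lie flat behind their yellow catches, at (378,187) and (382,233). Next is the jack.

Call:
carry_out(jaw=[0,4,8.5,8.5,8.5], translation=[[-4.3,-1,0],[-8.6,-2,0],[-12.9,-3,0],[-17.2,-4,0],[-21.5,-5,0]], rotation=[[0,0,0],[0,0,0],[0,0,0],[0,0,0],[0,0,0]])

```text
time_s: 7.4
tool_pos: [520.5, -114.1, 221.1]
tool_rot: [[-0.281, 0.96, 0.0], [0.96, 0.281, 0.0], [0.0, 0.001, -1.0]]
force: [0.7, -0.3, 0.2]
width: 57.7
```

Call:
carry_out(jaw=[8.5,8.5,8.5,8.5,8.5], translation=[[-4.3,-1,0],[-8.6,-2,0],[-12.9,-3,0],[-17.2,-4,1],[-21,-4.8,2]], rotation=[[0,0,0],[0,0,0],[0,0,0],[0,0,0],[0,0,0]])

```text
time_s: 7.9
tool_pos: [533.3, -330.3, 200.9]
tool_rot: [[-0.279, 0.96, 0.001], [0.96, 0.279, -0.001], [-0.001, 0.001, -1.0]]
force: [-0.2, 0.6, -0.3]
width: 85.2
```

Call:
carry_out(jaw=[8.5,8.5,8.5,8.5,8.5], translation=[[0,0,0.5],[0,0,1],[0,0,1],[0,0,1],[0,0,1]], rotation=[[0,0,0],[0,0,0],[0,0,0],[0,0,0],[0,0,0]])

```text
time_s: 8.4
tool_pos: [534.1, -326.4, 192.0]
tool_rot: [[-0.282, 0.959, 0.001], [0.959, 0.282, -0.0], [-0.0, 0.001, -1.0]]
force: [-0.4, 0.6, 0.4]
width: 85.0
```

```bash
python3 -c "
from h import *
go((537.3,-336.6,100),106.9)
t=cam('top'); s=cam('scene'); crop(t,300,150,160,120,5,'pics/e1.png');crop(s,95,130,160,130,5,'pics/e2.png')"
```

```text
t 8.4 pos [ 534.1 -326.4  192. ] F [-0.4  0.6  0.4] w 85.0 q [ 42.  38. -23.  93.  17.  53.  30.]
shift cm [-1.07  0.01  9.2 ] rot [ 0.1  0.  -0.5]
```

View pics/e2.png

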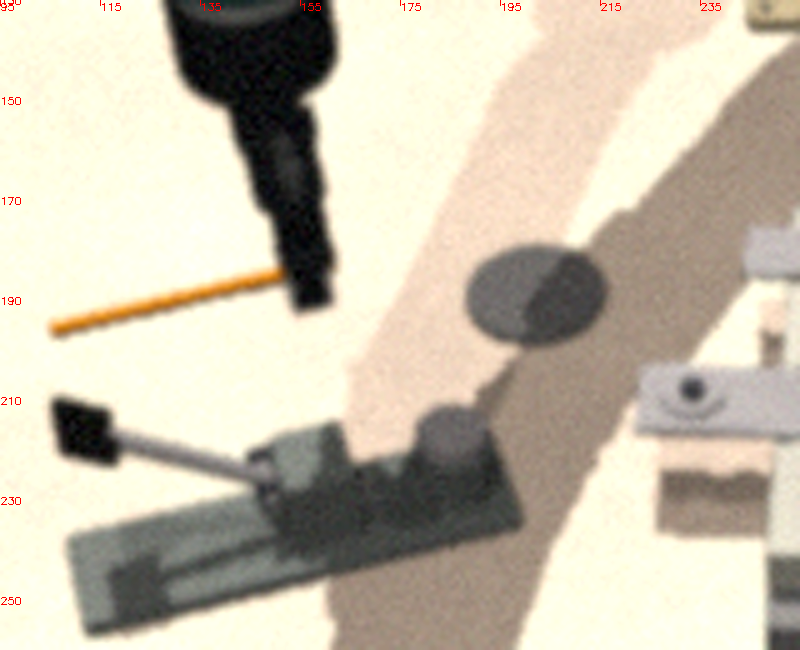

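Call:
carry_out(jaw=[8.5,8.5,8.5,8.5,8.5], translation=[[-1.1,0,3],[-1.1,0,6.5],[-1.1,0,10],[-1.1,0,10.5],[-1.1,0,10.5]], rotation=[[0,0,-0.5],[0,0,-0.5],[0,0,-0.5],[0,0,-0.5],[0,0,-0.5]])

```text
time_s: 9.0
tool_pos: [536.2, -337.8, 86.0]
tool_rot: [[-0.289, 0.957, -0.001], [0.957, 0.289, 0.001], [0.001, -0.001, -1.0]]
force: [-0.3, 0.0, 1.1]
width: 85.1
```

```bash
python3 -c "
from h import *
go((537.3,-336.6,25),106.9)"
```

```text
t 9.0 pos [ 536.2 -337.8   86. ] F [-0.3  0.   1.1] w 85.1 q [ 41.  46. -20.  96.  21.  42.  28.]
shift cm [0.08 0.14 6.1 ] rot [-0.1 -0.1 -0.1]
```

Call:
carry_out(jaw=[8.5,8.5,8.5,8.5,8.5], translation=[[0.1,0.1,2],[0.1,0.1,4],[0.1,0.1,5.5],[0.1,0.1,6],[0.1,0.1,6]], rotation=[[0,0,0],[0,0,0],[0,0,0],[0,0,0],[0,0,0]])

```text
time_s: 9.5
tool_pos: [537.4, -337.1, 26.7]
tool_rot: [[-0.289, 0.957, 0.0], [0.957, 0.289, -0.0], [-0.0, 0.0, -1.0]]
force: [0.5, -0.4, -0.2]
width: 84.8
```

Call:
carry_out(jaw=[4,4,4,4,4], translation=[[0,0,0],[0,0,0],[0,0,0],[0,0,0],[0,0,0]], rotation=[[0,0,0],[0,0,0],[0,0,0],[0,0,0],[0,0,0]], newtons=60)

```text
time_s: 10.0
tool_pos: [537.4, -337.5, 27.3]
tool_rot: [[-0.289, 0.957, 0.001], [0.957, 0.289, -0.001], [-0.001, 0.001, -1.0]]
force: [-1.0, -0.1, 5.5]
width: 43.3
```

```bash
python3 -c "
from h import *
go((537.3,-336.6,25),106.9)
t=cam('top'); s=cam('scene'); crop(t,300,150,160,120,5,'pics/f1.png');crop(s,95,150,160,110,5,'pics/f2.png')"
```

```text
t 10.0 pos [ 537.4 -337.5   27.3] F [-1.  -0.1  5.5] w 43.3 q [ 40.  51. -17.  97.  23.  36.  26.]
shift cm [0.09 0.01 0.23] rot [ 0.   0.1 -0.1]
```

View pics/f2.png

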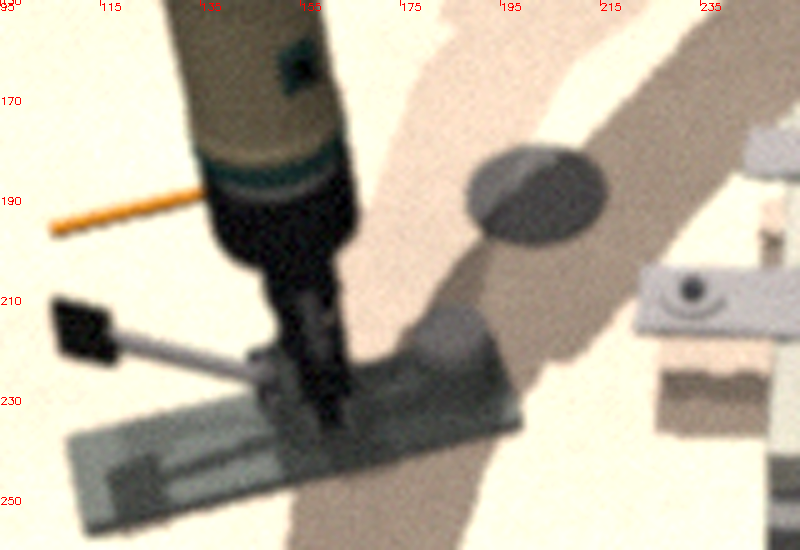

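View pics/f1.png

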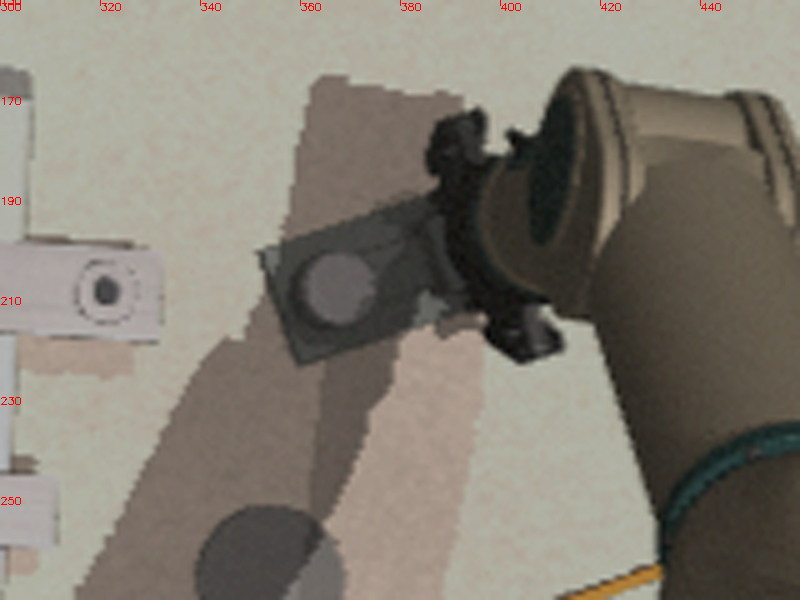

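Call:
carry_out(jaw=[4,4,4,4,4], translation=[[0,0,-0.4],[0,0,-0.5],[1,0.3,-0.5],[2.5,0.8,-0.5],[4.5,1.4,-0.5]], rotation=[[0,0,0],[0,0,0],[0,0,0],[0,0,0],[0,0,0]])

```text
time_s: 10.6
tool_pos: [537.0, -288.5, 30.7]
tool_rot: [[-0.288, 0.958, -0.001], [0.958, 0.288, 0.001], [0.001, -0.0, -1.0]]
force: [0.2, 0.5, -8.7]
width: 43.3
```

Call:
carry_out(jaw=[4,4,4,4,4], translation=[[2,0.6,0],[4,1.2,0],[6,1.8,0],[7.3,2.2,0],[7.9,2.3,0]], rotation=[[0,0,0],[0,0,0],[0,0,0],[0,0,0],[0,0,0]])

```text
time_s: 11.1
tool_pos: [537.0, -204.1, 31.3]
tool_rot: [[-0.292, 0.956, -0.0], [0.956, 0.292, 0.002], [0.002, 0.0, -1.0]]
force: [1.2, -0.1, -7.8]
width: 43.4
```

```bash
python3 -c "
from h import *
go((537.3,-207.7,27),106.9)
t=cam('top'); s=cam('scene'); crop(t,280,150,160,120,5,'pics/g1.png');crop(s,135,150,160,110,5,'pics/g2.png')"
```

```text
t 11.1 pos [ 537.  -204.1   31.3] F [ 1.2 -0.1 -7.8] w 43.4 q [ 28.  47. -15. 107.  23.  29.  14.]
shift cm [-0.35 -0.08  0.43] rot [ 0.  -0.1  0.1]
```

View pics/g2.png

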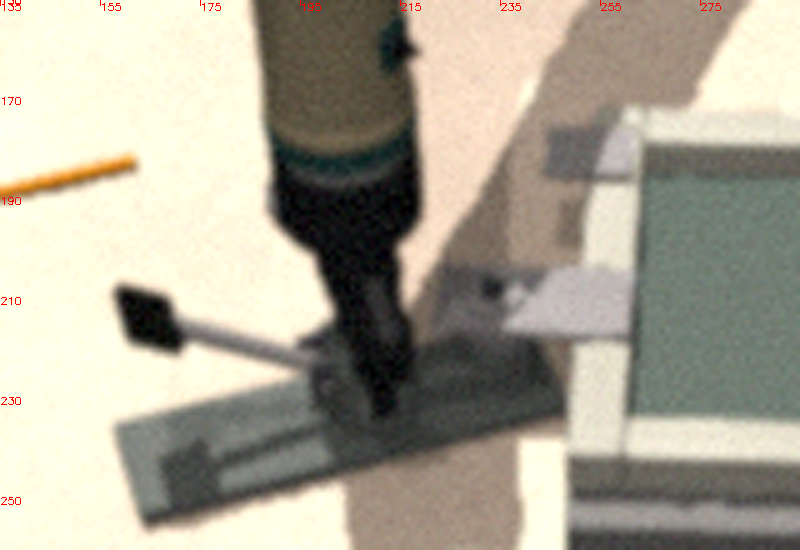

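View pics/g1.png

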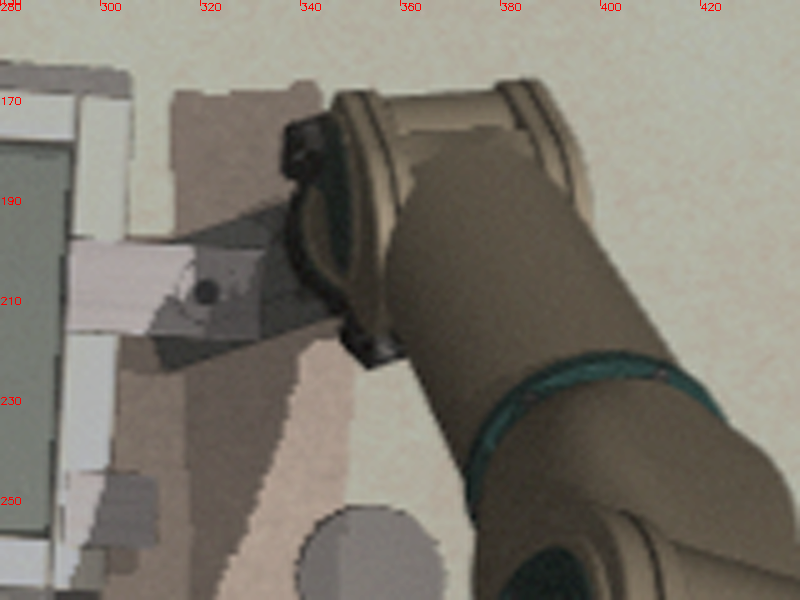

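Call:
carry_out(jaw=[4,4,4,4,4], translation=[[-0.3,0,0],[-0.3,0,0.2],[-0.3,0,0.4],[-0.3,0,0.4],[-0.3,0,0.4]], rotation=[[0,0,0],[0,0,0],[0,0,0],[0,0,0],[0,0,0]])

```text
time_s: 11.7
tool_pos: [537.6, -211.2, 27.3]
tool_rot: [[-0.288, 0.958, 0.0], [0.958, 0.288, -0.0], [-0.0, 0.0, -1.0]]
force: [-0.5, -0.8, -7.1]
width: 43.3
```

```bash
python3 -c "
from h import *
go((537.3,-207.7,27),106.9)"
```

```text
t 11.7 pos [ 537.6 -211.2   27.3] F [-0.5 -0.8 -7.1] w 43.3 q [ 28.  47. -15. 107.  23.  29.  14.]
shift cm [0.34 0.07 0.03] rot [ 0.   0.  -0.2]
```

Call:
carry_out(jaw=[4,4,4,4,4], translation=[[0.3,0,0.1],[0.3,0,0.1],[0.3,0,0.15],[0.3,0,0.15],[0.3,0,0.15]], rotation=[[0,0,0],[0,0,0],[0,0,0],[0,0,0],[0,0,0]])

```text
time_s: 12.2
tool_pos: [537.6, -209.0, 27.3]
tool_rot: [[-0.288, 0.958, 0.002], [0.958, 0.288, -0.002], [-0.003, 0.001, -1.0]]
force: [-0.1, -4.5, 6.6]
width: 43.4
```

```bash
python3 -c "
from h import *
go((537.3,-207.7,27),106.9)"
```

```text
t 12.2 pos [ 537.6 -209.    27.3] F [-0.1 -4.5  6.6] w 43.4 q [ 28.  47. -15. 107.  23.  29.  14.]
shift cm [0.13 0.01 0.03] rot [ 0.1  0.2 -0.1]
```

Call:
carry_out(jaw=[8.5,8.5,8.5,8.5,8.5], translation=[[0,0,0],[0,0,0],[0,0,0],[0,0,-0.5],[0,0,-2]], rotation=[[0,0,0],[0,0,0],[0,0,0],[0,0,0],[0,0,0]])

```text
time_s: 12.7
tool_pos: [535.7, -207.0, 45.3]
tool_rot: [[-0.289, 0.957, -0.003], [0.957, 0.289, 0.001], [0.002, -0.002, -1.0]]
force: [0.6, 0.5, 0.1]
width: 85.2
```

Call:
carry_out(jaw=[8.5,8.5,8.5,8.5,8.5], translation=[[0,0,-4],[0,0,-8],[0,0,-12],[-4,0,-14],[-8,0,-14]], rotation=[[0,0,0],[0,0,0],[0,0,0],[0,0,0],[0,0,0]])

```text
time_s: 13.2
tool_pos: [562.9, -284.6, 191.9]
tool_rot: [[-0.292, 0.957, 0.008], [0.957, 0.292, -0.003], [-0.005, 0.007, -1.0]]
force: [0.5, -0.2, -0.5]
width: 84.7
```

Call:
carry_out(jaw=[0,0,0,0,0], translation=[[-2,0,0],[-2,0,0],[-2,0,0],[-2,0,0],[-2,0,0]], rotation=[[0,0,0],[0,0,0],[0,0,0],[0,0,0],[0,0,0]])

```text
time_s: 13.7
tool_pos: [565.7, -301.7, 186.2]
tool_rot: [[-0.291, 0.957, -0.0], [0.957, 0.291, 0.001], [0.001, 0.0, -1.0]]
force: [-0.9, 0.6, -1.4]
width: 11.8
```

```bash
python3 -c "
from h import *
go((568,-308,150),106.9)
t=cam('top'); s=cam('scene'); crop(t,280,150,160,120,5,'pics/i1.png');crop(s,135,150,160,110,5,'pics/i2.png')
import pickle; pickle.dump((t,s),open('f1.pkl','wb'))"
```

```text
t 13.7 pos [ 565.7 -301.7  186.2] F [-0.9  0.6 -1.4] w 11.8 q [ 38.  39. -21.  91.  17.  53.  28.]
shift cm [-0.67  0.04  3.62] rot [ 0. -0.  0.]
```

View pics/i2.png

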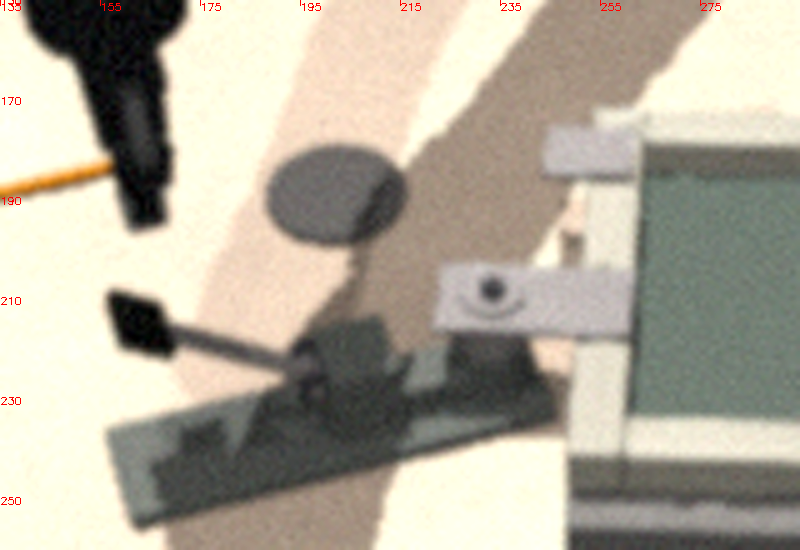

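View pics/i1.png

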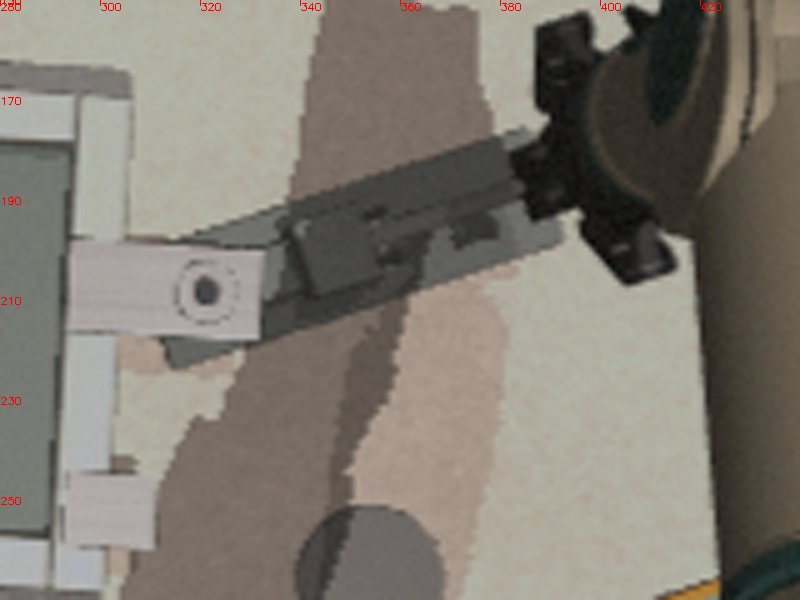

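```bash
python3 - <<'E'
from h import *; import pickle
np.set_printoptions(precision=1,suppress=True)
t,s=pickle.load(open("f1.pkl","rb"))
i1=lambda x,y:(280+x/5,150+y/5); i2=lambda x,y:(135+x/5,150+y/5)
fl=ray(t,i1(177,370),12); rl=ray(t,i1(567,240),12); rh=ray(t,i1(520,130),12)
print(fl,rl,rh)
print("scene front-far",ray(s,i2(555,414),12),"rear-near",ray(s,i2(108,432),12),"rear far",ray(s,i2(137,523),12))
yaw=np.arctan2(*(fl-rl)[[1,0]]); print(np.degrees(yaw),np.linalg.norm(fl-rl))
x=np.array([np.cos(yaw),np.sin(yaw)]); y=np.array([-x[1],x[0]])
print("saddle from fl",fl[:2]-28*x-35*y,"from rl",rl[:2]+210*x-35*y,"from rh",rh[:2]+210*x+35*y)
print("scene", ray(s,i2(555,414),12)[:2]-28*x+35*y, ray(s,i2(137,523),12)[:2]+210*x+35*y)
print("block top center",ray(t,i1(345,256),62)[:2]+75*x, "bolt",ray(t,i1(207,290),82))
print("pad scene",ray(s,i2(140,324),119))
E
```

```text
[ 475.5 -124.9   12. ] [ 544.9 -349.3   12. ] [ 608.5 -324.9   12. ]
scene front-far [ 542.7 -103.7   12. ] rear-near [ 545.6 -345.5   12. ] rear far [ 611.  -324.3   12. ]
107.18582785910905 234.87889855669658
saddle from fl [ 517.3 -141.3] from rl [ 516.3 -138.4] from rh [ 513.  -134.6]
scene [ 517.6 -140.8] [ 515.5 -134. ]
block top center [ 512.4 -142.6] bolt [ 516.2 -135.9   82. ]
pad scene [ 570.  -312.2  119. ]
```

Call:
carry_out(jaw=[0,0,0,0,0], translation=[[0,0,1.5],[0,0,3],[0,0,4.5],[0,0,5.5],[0,0,5.5]], rotation=[[0,0,0],[0,0,0],[0,0,0],[0,0,0],[0,0,0]])

```text
time_s: 14.3
tool_pos: [564.1, -302.8, 128.2]
tool_rot: [[-0.289, 0.957, -0.004], [0.957, 0.289, 0.002], [0.003, -0.003, -1.0]]
force: [0.1, 0.9, 0.2]
width: -0.1
```

```bash
python3 -c "
from h import *
go((566,-302,121),106.9)
s=cam('scene'); crop(s,135,150,160,110,5,'pics/j2.png')"
```

```text
t 14.3 pos [ 564.1 -302.8  128.2] F [0.1 0.9 0.2] w -0.1 q [ 37.  43. -20.  93.  19.  47.  26.]
shift cm [0.02 0.21 0.72] rot [-0.2 -0.2 -0.1]
```

View pics/j2.png

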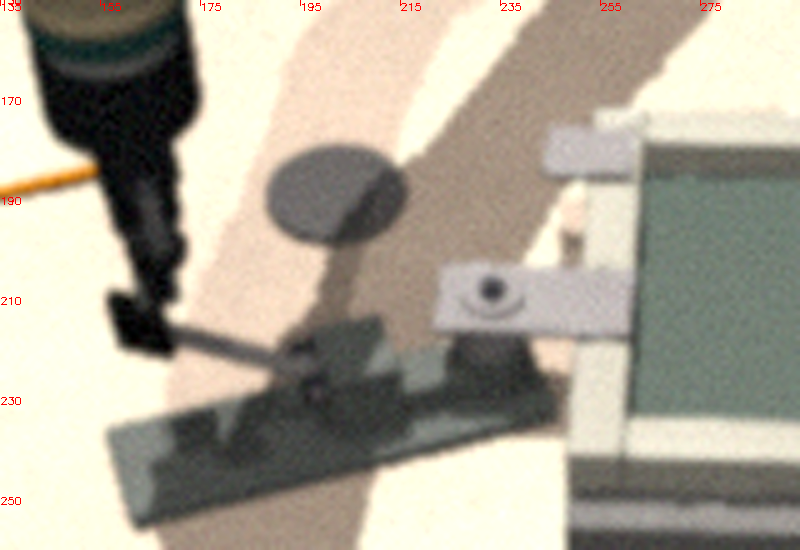

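The closed fingertip is at about (165,300) in the crop, above the front half of the black pad at (140,324). The saddle is under the lug. Starting the first pump.

Call:
carry_out(jaw=[0,0,0,0,0], translation=[[-0.2,0.2,0.5],[-0.6,0.2,1.2],[-1,0.2,1.9],[-1.4,0.2,2.6],[-1.8,0.2,3.3]], rotation=[[0,0,0],[0,0,0],[0,0,0],[0,0,0],[0,0,0]])

```text
time_s: 14.85
tool_pos: [573.8, -320.5, 98.0]
tool_rot: [[-0.289, 0.957, 0.002], [0.957, 0.289, -0.0], [-0.001, 0.002, -1.0]]
force: [0.3, 0.6, 6.2]
width: -0.1
```

```bash
python3 -c "
from h import *
go((515.5+201*.292,-137-201*.956,62),106.9)
s=cam('scene'); crop(s,135,150,160,110,5,'pics/k2.png')"
```

```text
t 14.85 pos [ 573.8 -320.5   98. ] F [0.3 0.6 6.2] w -0.1 q [ 38.  46. -19.  92.  20.  45.  27.]
shift cm [-0.84 -0.22  3.6 ] rot [ 0.1  0.1 -0.1]
```

View pics/k2.png

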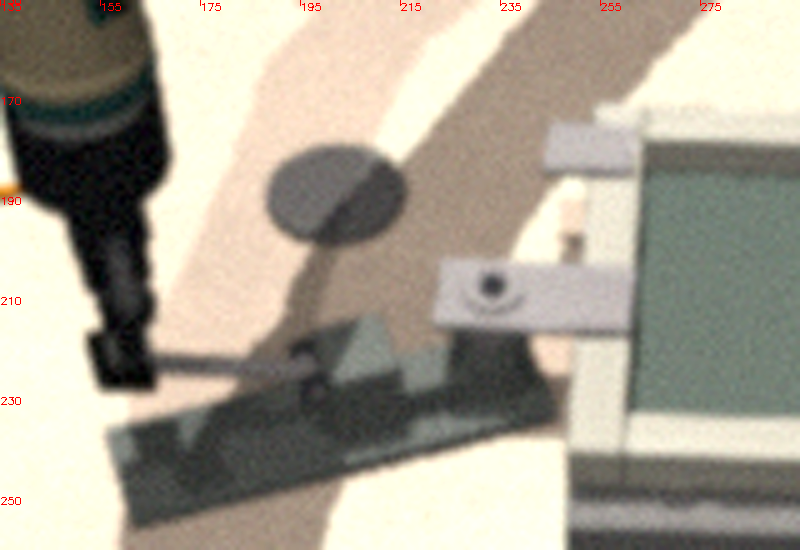

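The handle is about halfway down, the jack base hasn't moved, and the lug is starting to rise.

Call:
carry_out(jaw=[0,0,0,0,0], translation=[[-0.3,-0.1,0.8],[-0.6,-0.1,1.6],[-0.8,-0.2,2.4],[-0.9,-0.2,3.1],[-0.9,-0.2,3.6]], rotation=[[0,0,0],[0,0,0],[0,0,0],[0,0,0],[0,0,0]])

```text
time_s: 15.4
tool_pos: [576.1, -329.7, 62.7]
tool_rot: [[-0.289, 0.957, 0.005], [0.957, 0.289, -0.001], [-0.003, 0.005, -1.0]]
force: [2.6, -0.7, 6.8]
width: -0.1
```

```bash
python3 -c "
from h import *
go((515.5+201*.292,-137-201*.956,62),106.9)
s=cam('scene'); crop(s,135,150,160,110,5,'pics/l2.png')"
```

```text
t 15.4 pos [ 576.1 -329.7   62.7] F [ 2.6 -0.7  6.8] w -0.1 q [ 38.  49. -18.  92.  21.  42.  27.]
shift cm [ 0.1  -0.17  0.07] rot [ 0.3  0.2 -0.1]
```

View pics/l2.png

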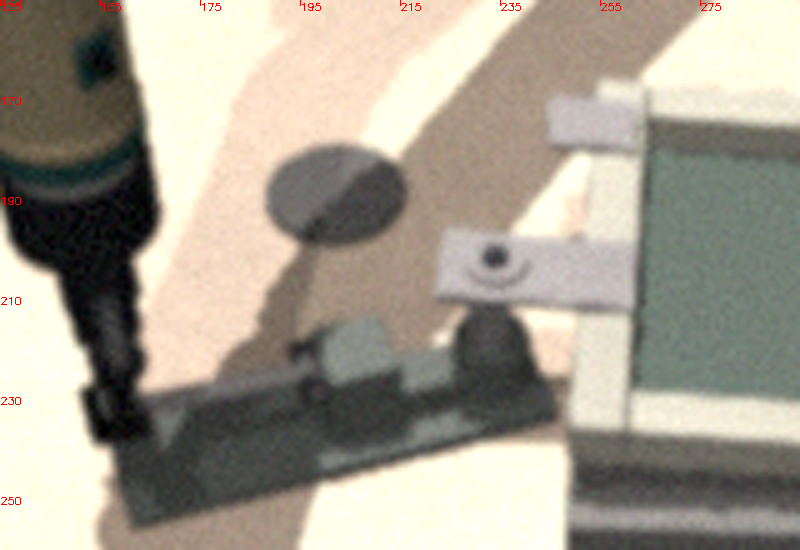

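The handle is nearly at its stop and the bolt head has risen to about (234,201). I'll press a bit further and measure.

Call:
carry_out(jaw=[0,0,0,0,0], translation=[[0,0,0.2],[0,0,0.3],[0,0,0.3],[0,0,0.3],[0,0,0.3]], rotation=[[0,0,0],[0,0,0],[0,0,0],[0,0,0],[0,0,0]])

```text
time_s: 15.95
tool_pos: [576.2, -329.8, 61.7]
tool_rot: [[-0.289, 0.957, 0.006], [0.957, 0.289, -0.002], [-0.004, 0.005, -1.0]]
force: [1.0, 0.7, 15.6]
width: 0.2
```

```bash
python3 -c "
from h import *
go((515.5+201*.292,-137-201*.956,62),106.9)
t=cam('top');s=cam('scene'); crop(s,135,150,160,110,5,'pics/m2.png'); crop(t,280,150,160,120,5,'pics/m1.png')
import pickle; pickle.dump((t,s),open('f2.pkl','wb'))
def dark(r,x0,y0,x1,y1):
    g=cv2.cvtColor(r['color'],cv2.COLOR_RGB2GRAY)[y0:y1,x0:x1]; m=(g<90).astype(np.uint8); n,l,st,c=cv2.connectedComponentsWithStats(m); print(st[1:],c[1:]+[x0,y0])
dark(s,225,195,245,208); dark(t,312,198,330,220)"
```

```text
t 15.95 pos [ 576.2 -329.8   61.7] F [ 1.   0.7 15.6] w 0.2 q [ 38.  50. -18.  92.  21.  42.  27.]
shift cm [ 0.12 -0.17 -0.03] rot [ 0.3  0.2 -0.1]
[[ 7  4  5  5 20]] [[233.75 200.75]]
[[ 4  0 14  1 14]
 [ 4  5  1  1  1]
 [ 3  7  1  1  1]
 [ 6  7  6  6 26]
 [ 3 11  1  1  1]
 [ 6 15  1  1  1]
 [ 0 19 18  3 50]] [[322.5        198.        ]
 [316.         203.        ]
 [315.         205.        ]
 [320.84615385 207.38461538]
 [315.         209.        ]
 [318.         213.        ]
 [319.94       218.08      ]]
```

View pics/m1.png

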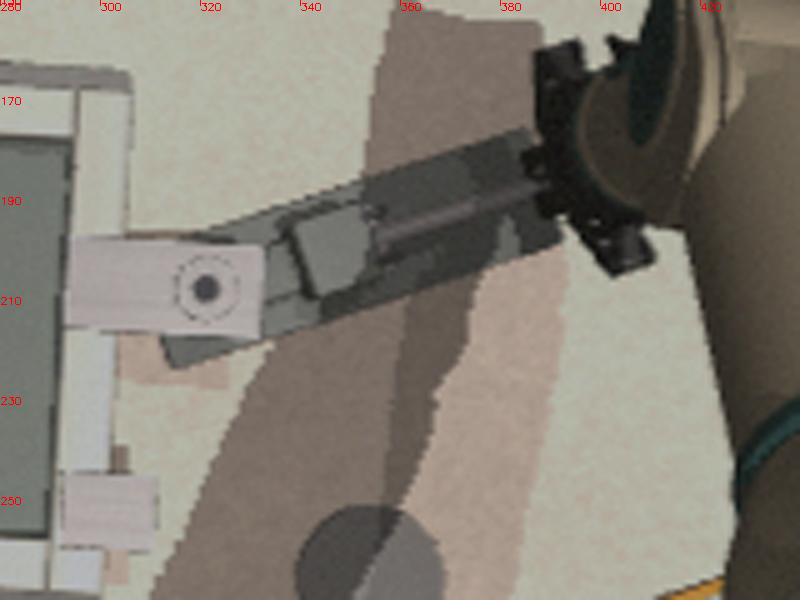

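```bash
python3 - <<'E'
from h import *; import pickle
t,s=pickle.load(open("f2.pkl","rb")); print(tri([t,s],[(320.85,207.4),(233.75,200.75)]))
E
```

```text
(array([ 516.13186988, -132.42983691,  109.24774535]), array([1.01183131]))
```

The bolt head has risen 26 mm (0.06 rad), the push is 15.6 N, and the base corner is unmoved. Letting the handle up along the same arc.

Call:
carry_out(jaw=[0,0,0,0,0], translation=[[0,0,-0.8],[0.2,0,-1.6],[0.4,0.1,-2.4],[0.6,0.1,-3.2],[0.9,0.2,-4]], rotation=[[0,0,0],[0,0,0],[0,0,0],[0,0,0],[0,0,0]])

```text
time_s: 16.55
tool_pos: [572.7, -319.8, 99.3]
tool_rot: [[-0.289, 0.957, 0.0], [0.957, 0.289, 0.0], [0.0, 0.0, -1.0]]
force: [-0.3, 1.1, 4.1]
width: 0.1
```

Call:
carry_out(jaw=[0,0,0,0,0], translation=[[0.4,0,-0.8],[0.8,0,-1.6],[1.2,-0.1,-2.4],[1.5,-0.1,-3.2],[1.8,-0.1,-4.2]], rotation=[[0,0,0],[0,0,0],[0,0,0],[0,0,0],[0,0,0]])

```text
time_s: 17.05
tool_pos: [565.6, -303.2, 140.9]
tool_rot: [[-0.288, 0.958, -0.002], [0.958, 0.288, 0.0], [0.001, -0.002, -1.0]]
force: [-0.3, -0.2, 0.4]
width: -0.2
```

Call:
carry_out(jaw=[0,0,0,0,0], translation=[[0,0,0],[0,0,0],[0,0,0],[0,0,0],[0,0,0]], rotation=[[0,0,0],[0,0,0],[0,0,0],[0,0,0],[0,0,0]])

```text
time_s: 17.55
tool_pos: [566.3, -303.2, 140.4]
tool_rot: [[-0.289, 0.957, -0.001], [0.957, 0.289, 0.0], [0.0, -0.0, -1.0]]
force: [-0.1, 0.3, 0.6]
width: -0.2
```

```bash
python3 -c "
from h import *
go((515.5+174*.292,-137-174*.956,128),106.9)
t=cam('top');s=cam('scene'); crop(s,135,150,160,110,5,'pics/n2.png'); crop(t,280,150,160,120,5,'pics/n1.png')
import pickle; pickle.dump((t,s),open('f3.pkl','wb'))
def dark(r,x0,y0,x1,y1):
    g=cv2.cvtColor(r['color'],cv2.COLOR_RGB2GRAY)[y0:y1,x0:x1]; m=(g<90).astype(np.uint8); n,l,st,c=cv2.connectedComponentsWithStats(m); k=[i for i in range(1,n) if st[i,4]>10]; print(c[k]+[x0,y0],st[k,4])
dark(s,225,200,245,215); dark(t,312,200,330,218)"
```

```text
t 17.55 pos [ 566.3 -303.2  140.4] F [-0.1  0.3  0.6] w -0.2 q [ 38.  42. -20.  93.  18.  48.  27.]
shift cm [-0.02 -0.01  1.24] rot [-0.  -0.  -0.1]
[[232.88235294 207.58823529]] [17]
[[320.8  207.76]] [25]
```

View pics/n2.png

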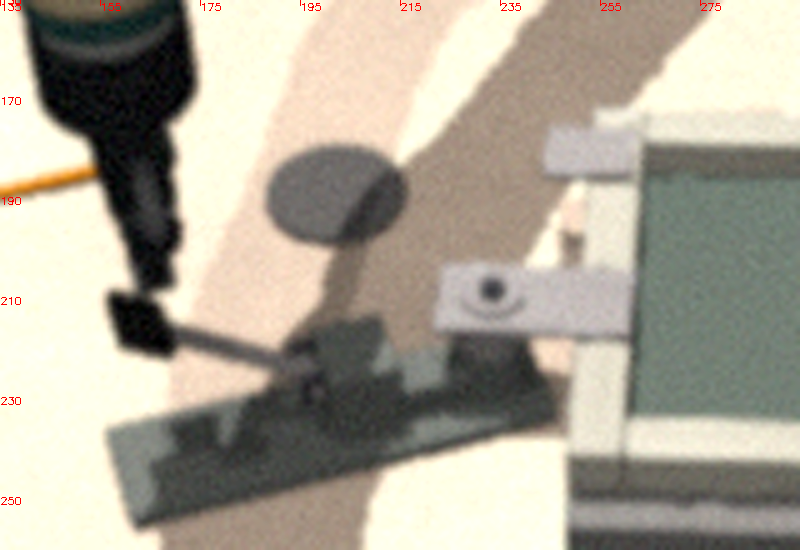

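View pics/n1.png

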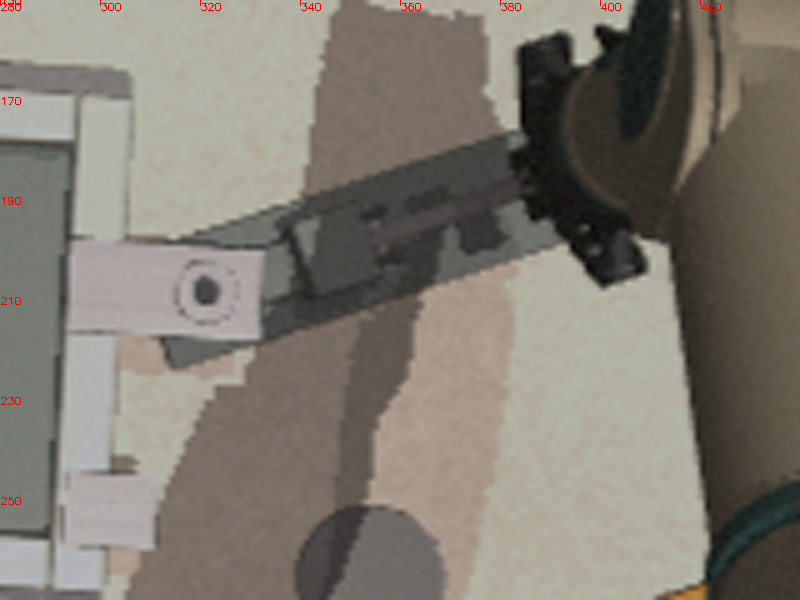

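The handle and screen are back up and down as at the start, with the bolt at (233,207.6) again and the jack base unmoved. Starting the second pump.

Call:
carry_out(jaw=[0,0,0,0,0], translation=[[0,0,1.2],[-0.4,0,2],[-0.8,0.1,2.8],[-1.3,0.1,3.6],[-1.8,0.1,4.3]], rotation=[[0,0,0],[0,0,0],[0,0,0],[0,0,0],[0,0,0]])

```text
time_s: 18.15
tool_pos: [572.0, -319.2, 96.7]
tool_rot: [[-0.289, 0.957, -0.002], [0.957, 0.289, 0.002], [0.003, -0.002, -1.0]]
force: [-3.8, 4.5, 4.2]
width: 0.1
```

Call:
carry_out(jaw=[0,0,0,0,0], translation=[[-0.3,-0.1,0.8],[-0.6,-0.1,1.6],[-0.8,-0.2,2.4],[-0.9,-0.2,3.1],[-0.9,-0.2,3.6]], rotation=[[0,0,0],[0,0,0],[0,0,0],[0,0,0],[0,0,0]])

```text
time_s: 18.65
tool_pos: [574.6, -328.3, 61.7]
tool_rot: [[-0.289, 0.957, 0.002], [0.957, 0.289, 0.001], [0.001, 0.002, -1.0]]
force: [-1.8, 5.3, 13.9]
width: -0.1
```

Call:
carry_out(jaw=[0,0,0,0,0], translation=[[0,0,0.2],[0,0,0.3],[0,0,0.3],[0,0,0.3],[0,0,0.3]], rotation=[[0,0,0],[0,0,0],[0,0,0],[0,0,0],[0,0,0]])

```text
time_s: 19.15
tool_pos: [574.7, -328.3, 61.3]
tool_rot: [[-0.289, 0.957, 0.002], [0.957, 0.289, 0.0], [-0.0, 0.002, -1.0]]
force: [-5.9, 6.3, 19.9]
width: 0.0
```

```bash
python3 -c "
from h import *
go((515.5+201*.292,-137-201*.956,62),106.9)
t=cam('top');s=cam('scene'); crop(s,135,150,160,110,5,'pics/o2.png'); crop(t,280,150,160,120,5,'pics/o1.png')
cv2.imwrite('pics/o3.png',s['color'][:,:,::-1])
def dark(r,x0,y0,x1,y1):
    g=cv2.cvtColor(r['color'],cv2.COLOR_RGB2GRAY)[y0:y1,x0:x1]; m=(g<90).astype(np.uint8); n,l,st,c=cv2.connectedComponentsWithStats(m); k=[i for i in range(1,n) if 15<st[i,4]<30]; return (c[k]+[x0,y0])[0]
a=dark(s,225,195,245,208); b=dark(t,312,200,330,217); print(a,b,tri([t,s],[b,a]))"
```

```text
t 19.15 pos [ 574.7 -328.3   61.3] F [-5.9  6.3 19.9] w 0.0 q [ 38.  50. -18.  92.  21.  42.  27.]
shift cm [-0.07 -0.07 -0.07] rot [ 0.1  0.  -0.1]
[233.83333333 200.72222222] [320.77777778 207.2962963 ] (array([ 516.38825545, -132.20487506,  109.58975075]), array([1.00192124]))
```

View pics/o2.png

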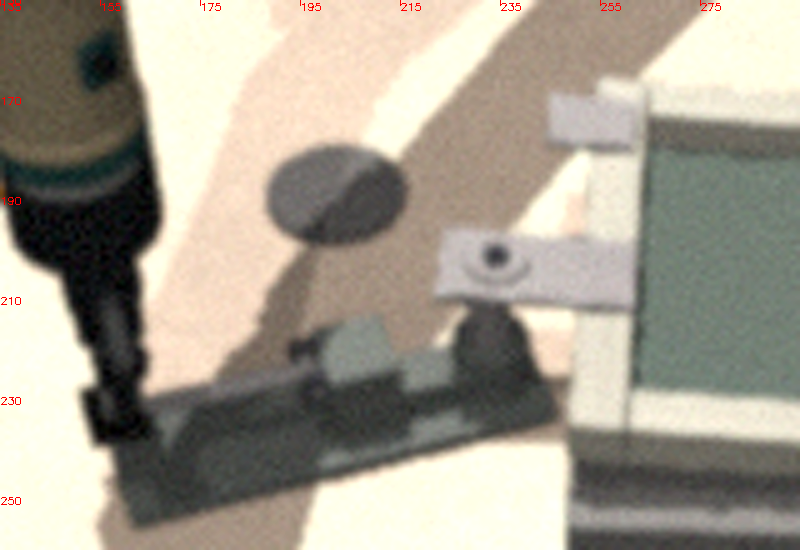

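View pics/o1.png

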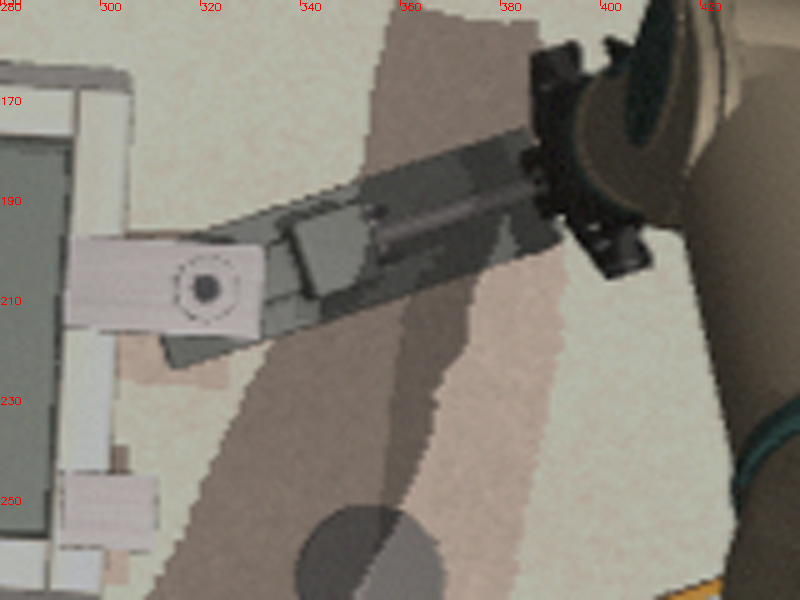

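View pics/o3.png

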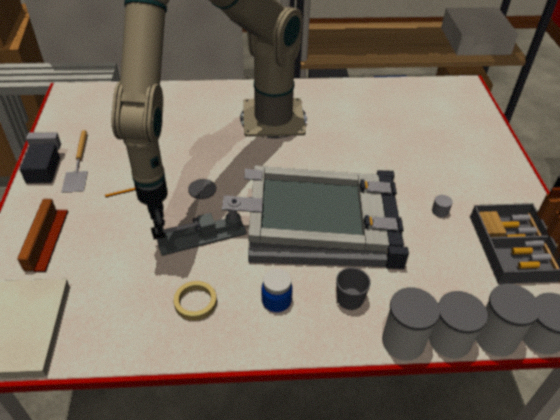

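Call:
carry_out(jaw=[0,0,0,0,0], translation=[[0,0,0],[0,0,0],[0,0,0],[0,0,0],[0,0,0]], rotation=[[0,0,0],[0,0,0],[0,0,0],[0,0,0],[0,0,0]])

```text
time_s: 19.75
tool_pos: [574.7, -328.3, 61.4]
tool_rot: [[-0.289, 0.957, 0.002], [0.957, 0.289, 0.0], [-0.0, 0.002, -1.0]]
force: [-5.1, 5.5, 19.9]
width: -0.1
```

```bash
python3 -c "
from plant import ticket
print(ticket.job_done())"
```

```text
the job is handed in; nothing more can be done
None
```

I pressed both straps shut, set the jack under the lug with the round boss, and gave the handle one full pump down and back up. I then pumped it down again and handed the job in at about 20 s, still holding the handle down. The hand-in returned no verdict.

- **Raised screen:** at the end the lug's bolt head measured about 27 mm above its rest height, or about 0.06 rad. The push on the handle pad was steady at about 20 N.
- **Jack position:** the saddle was within about 3 mm of the lift point by the mean of my estimates. Single corner estimates scattered by up to about 6 mm, and all were inside the 15 mm limit. The pictures showed the base unmoved through both pumps.
- **Straps and bystanders:** the straps stayed shut, and in the last picture I saw no sign that the bystanders had moved.
- **Sideways push:** during the second hold the finger also pushed sideways with about 7–9 N, which was not there in the first pump. The tool reading stayed steady, so I left it.

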